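# Shut the flower shadow box and turn its buttons

### The job

The dried-flower shadow box stands with its glazed lid open. Push the lid over with the fingertips, gently, until it lies fully shut, then push both brass turn-buttons round by their pins until each points square over the lid. Only push: do not pinch the lid or the pins, do not lift or shove the box away, and leave the glue bottle, the jar and the spool alone.

Things in the scene. Friction and masses are not known exactly. Their poses are not given: they have to be found in the camera images.
- shadow_box: Loose shallow box of light brown wood, 150 (x) x 180 (y) x 45 mm high, about 0.75 kg, open on top, with flowers on white card inside. Origin: centre of its underside; z up. The lid's hinge runs along its -x top edge (the side nearer the robot). Along its +x side is a ledge 30 mm wide, top at 45 mm, which the lid does not cover and which carries the two turn-buttons.
- lid (a joint): Lid angle in rad: 0 shut (lying flat on the box), grows as it opens; 1.57 upright; beyond that it leans outward past the hinge, away from the box; limit 2.05. Stiff hinge (about 0.13 N m): the lid stays wherever it is left, so it must be pushed all the way down; its own weight is about 120 g.
- lid_hinge (a point): Middle of the lid's hinge line: box frame x = -75, y = 0, z = 45 mm. The lid's frame: its x runs from the hinge to the free edge, its y along the hinge (parallel to the box's y), its z out of the lid's outer face.
- lid_edge (a point): Middle of the lid's free edge, on its outer (upper when shut) face: 120 mm from the hinge and 10 mm out from the lid's inner face. The lid is a light brown wood frame with a glass pane, 120 x 180 x 10 mm; shut, its top is 55 mm above the table and it covers box x from -75 to +45 mm.
- button_left (a joint): Angle in rad of the turn-button on the box's +y side: 0 = its bar lies along the ledge, pointing outward to the box's +y; 1.571 (a stop) = pointing to the box's -x, square over the lid. Seen from above it turns anticlockwise. Friction about 0.03 N m; stays where left. Pivot at box x = 61, y = 50 mm.
- button_right (a joint): The same, mirrored, on the box's -y side: pivot at box x = 61, y = -50 mm; 0 = pointing outward to the box's -y, 1.571 (a stop) = pointing to the box's -x, square over the lid. Seen from above it turns clockwise.
- button_left_pin (a point): Top centre of the upright round pin on the left button's bar, 28 mm from the pivot. Pin 10 mm in diameter, from 64 to 84 mm above the table. The brass bar is 12 mm wide, 7 mm thick, reaches 32 mm from the pivot and lies 57 to 64 mm above the table.
- button_right_pin (a point): Top centre of the same pin on the right button's bar.
- glue: White glue bottle with a nozzle, 30 mm in diameter, 85 mm high; origin at the centre of its underside. Leave alone.
- jar: Small amber glass jar with a steel cap, 48 mm in diameter, 60 mm high; origin at the centre of its underside. Leave alone.
- spool: Twine spool standing on end, 40 mm in diameter, 40 mm high; origin at the centre of its underside. Leave alone.
Things that resemble listed ones, but are neither listed nor needed, are in the scene too. Of the things that look like the shadow_box, the largest one is meant.

How it is judged:
By the outcome, as a careful person would: the job done as asked, in the order asked, and still so for the second after the job is handed in, with the robot touching nothing.
It also fails if it takes over 54 s, if anything falls off the work surface, if the arm or the gripper's body presses on something with over 40 N, if the wrist force passes 120 N, or if a joint passes its speed limit or range.

### The arm

A 6-joint arm with a two-finger parallel gripper is mounted at the origin on the work surface. World frame = base frame: x ahead of the robot, y to its left, z up, the work surface at z = 0. Lengths are in mm, angles in rad, forces in N, time in s.
With the tool pointing down it reaches from about 350 to 775 mm from the base axis. Payload 7.3 kg.
Tool frame: the origin (TCP) lies at the centre of the arm's flange, where the gripper is bolted on; the fingertips stand 178 mm ahead of it and the grasp point (between the pads) lies 159 mm ahead of it; z points along the fingers, y is the line along which they close (so a half turn about z gives the same grasp; the last joint's range is limited). The gripper opens to 92 mm and grips with 3 to 60 N. Pads are 19 mm wide; open, the fingers measure 130 mm over their backs; the gripper's body (75 mm by 190 mm) begins 47 mm behind the grasp point.
Start: joints at [-1.291, 0.342, 1.524, -0, 1.275, -0.146], TCP at [216.87, -478.116, 404.741] pointing down, gripper open.
Joint ranges: [-2.53, 2.53], [-0.77, 2.02], [0.04, 2.7], [-1, 4.14], [0.28, 2.66], [-3.11, 3.11]. Speed limits (rad/s): [2.57, 2.57, 3.14, 3.14, 3.14, 3.14].

### API

Orientations are given as [roll, pitch, yaw] about the fixed x, y, z axes, in that order (R = Rz(yaw) Ry(pitch) Rx(roll)).
In Python, from plant import * gives the robot as it stands. The module is installed in compiled form; this text tells all that it offers.
- The arm moves only by the shell command python3 -m inch 'ROWS'. ROWS is JSON, a list of rows, each a list of 5 numbers: the shift along the tool's x, y, z in m, then the turn about the tool's z in rad, then the opening, from 0 (shut) to 1 (fully open). In form: [[tx, ty, tz, spin, claw], ...]. A call has 1 to 8 rows; each row is the pose to reach, as a shift and turn from the pose commanded when the call began, along the tool's axes at that moment; what a row does not reach only later rows make up. A row lasts 1/12 s, in which the tool goes at most 41.7 mm and 7.16 degrees, less where a joint would pass 70% of its speed; a pose out of reach is approached as far as the arm can. A call with a gripper value outside its range is refused whole. The fingers move at their own pace and stop on an object; the grip force is fixed at half the most. Time passes only in rows, so rows that repeat a pose let the fingers close. It gives the time, the measured TCP pose, the force, the opening and the grip force at its end, in the units of the state.
- get_obs(): the state, without advancing time (a new reading comes with each control period).
- capture(name): name is "scene" or "top" or "wrist"; returns a dict with "color" (400x640x3 uint8, red, green, blue), "intrinsics" (3x3 intrinsics, pixels), "pose" (4x4, takes a point from camera to world coordinates). Camera axes: x right, y down, z forward; pixel columns grow to the right and rows downward; lengths in mm; the calibration is good to about 2 mm. The wrist camera is an equidistant fisheye: a pixel r from the principal point sees the ray r / f radians off the axis. A picture is of the moment at which its call begins. There is no depth.
- close_job(): hands the job in; it is judged then, once.
Trained networks look in a picture, given as the dict that the camera call returned (one of the last four; its "shot" number tells which), for a name from the list of things; names that differ only in an ending like _2 or _b are one class to them, and where a whole thing is asked for, a point or a joint stands for the part that bears it (a point fixed in the world has none). Each returns a list of dicts, best first, with "conf" (0 to 1); they miss things now and then, are a little off and sometimes report something else, mostly with a low value. They report only what shows in the picture. A call takes as long as a camera call. They do not tell look-alikes from the thing itself.
- look_for(picture, target): "rect" ([centre column, centre row, width, height] in pixels, round what is visible of it).
- trace(picture, target): "pixels" (400x640 bool, what is visible of it) and "rect" ([centre column, centre row, width, height] in pixels, round what is visible of it).
- tip_of(picture, target): "centre" ([column, row] in pixels: a listed point, or the origin of a listed thing).
The state is a dict: "time": time; "joint_positions": joint angles; "dq": joint speeds; "tau": joint torques, N m; "tool_pos": TCP position; "tcp_rot": TCP orientation; "contact_force": force on the tool from outside, world axes, zero at the start; "moment": the same for the moment, N m; "grip_width": finger opening in mm; "finger_force": force on a finger pad.
Only numpy, scipy, OpenCV 4.12 (cv2) and the standard library are available. Lean on these libraries where they do the work, as an engineer would, in place of code of your own. Each camera call takes 0.05 s, during which the arm holds its last target. There are 200 camera calls.

## Working session

There is one attempt and no reset: what is moved stays moved. The work goes in short steps, Python scripts to look and compute and a shell command to move; the robot and the scene stay as the last step left them, time stands still between calls to the robot, and variables do not carry over. Pictures are saved under pics/ and viewed, at most 10 in all, crops included, and the job is handed in when it is done.

```bash
mkdir -p pics
cat > h.py <<'E'
from plant import *
import numpy as np, cv2
def ray(c,px):
    K=c["intrinsics"];P=np.array(c["pose"])
    d=np.array([(px[0]-K[0][2])/K[0][0],(px[1]-K[1][2])/K[1][1],1.0])
    return P[:3,3],P[:3,:3]@d
def atz(c,px,z):
    o,d=ray(c,px); return o+d*(z-o[2])/d[2]
def proj(c,p):
    P=np.linalg.inv(np.array(c["pose"]));q=P[:3,:3]@p+P[:3,3];k=np.array(c["intrinsics"])@q;return k[:2]/k[2]
E
python3 - <<'E'
from h import *
o=get_obs();print(o)
for n in("scene","top"):
    c=capture(n);cv2.imwrite(f"pics/{n}0.png",c["color"][:,:,::-1])
    print(n,np.round(c["pose"],2).tolist(),c["intrinsics"])
    for t in("shadow_box","glue","jar","spool"):
        for r in look_for(c,t)[:3]:print(t,np.round(r["rect"]),r["conf"])
    for t in("lid_hinge","lid_edge","button_left_pin","button_right_pin","shadow_box"):
        for r in tip_of(c,t)[:3]:print(t,np.round(r["centre"],1),round(r["conf"],2))
E
```

```text
{'time': 0.0, 'joint_positions': array([-1.29102318e+00,  3.42735107e-01,  1.52500146e+00, -1.30847672e-06,
        1.27542083e+00, -1.46010211e-01]), 'dq': array([-2.57086597e-05,  8.94019030e-04,  4.86111099e-04,  7.57486767e-05,
       -3.88065119e-04, -1.13294251e-03]), 'tau': array([ 1.03308135e-03, -4.31243491e+01, -2.44219673e+01,  7.16590066e-02,
        5.57850022e-02, -1.21453668e-04]), 'tool_pos': array([ 216.82149362, -477.99078705,  404.04375966]), 'tcp_rot': array([-3.14004438e+00, -2.26419219e-04,  4.25783563e-01]), 'contact_force': array([-0.42866235,  0.38920982, -0.46281506]), 'moment': array([0.05701948, 0.04175525, 0.06716995]), 'finger_force': 0.0, 'grip_width': 92.00283590378618}
scene [[0.02, 0.83, -0.56, 981.08], [1.0, -0.01, 0.01, 32.7], [0.0, -0.56, -0.83, 728.63], [0.0, 0.0, 0.0, 1.0]] [[367.66457397   0.         318.34954343]
 [  0.         367.66457397 202.111432  ]
 [  0.           0.           1.        ]]
shadow_box [267. 141.  62.  29.] 0.92
shadow_box [348. 156.  58.  56.] 0.67
shadow_box [265. 205.  96. 110.] 0.56
glue [189. 220.  22.  28.] 0.78
jar
[... 822 characters left out ...]
2. 287.  75.  80.] 0.94
shadow_box [378. 192. 108.  83.] 0.82
shadow_box [378. 226. 107.  18.] 0.7
glue [452. 187.  20.  16.] 0.73
jar [284. 187.  25.  19.] 0.86
spool [389. 125.  23.  23.] 0.87
spool [376. 193. 106.  82.] 0.45
lid_hinge [301.1 300.1] 0.96
lid_hinge [358.8 269.2] 0.85
lid_hinge [368.6 226.1] 0.67
lid_edge [391.6 297.4] 0.84
lid_edge [268.2 278.1] 0.78
lid_edge [381.8 228.9] 0.63
button_left_pin [337.1 154.1] 0.63
button_left_pin [417.8 280.3] 0.61
button_left_pin [246.1 295.8] 0.49
button_right_pin [381.6 322.7] 0.66
button_right_pin [416.1 158.9] 0.51
button_right_pin [272.7 255. ] 0.5
shadow_box [366.7 192.3] 0.93
shadow_box [378.5 281.6] 0.59
shadow_box [280.9 283. ] 0.58
```

View pics/scene0.png

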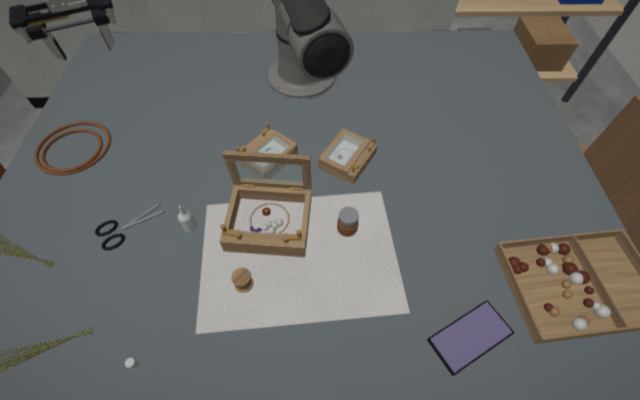

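View pics/top0.png

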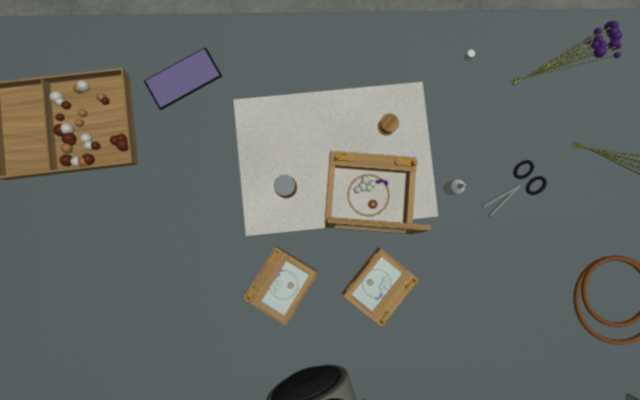

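The scene shows three candidate boxes. In the top view they are at (371,190), (280,285) and (381,287). The one at (371,190) is clearly the largest, with an upright lid and a ledge on +x, so it fits the description. I'll confirm it in an enlarged crop.

Run:
```python
from h import *
c=capture("top");s=capture("scene")
a=cv2.resize(c["color"][140:245,315:447],None,fx=6,fy=6,interpolation=cv2.INTER_CUBIC)[:,:,::-1]
b=cv2.resize(s["color"][140:260,210:325],None,fx=5,fy=5,interpolation=cv2.INTER_CUBIC)[:,:,::-1]
im=np.zeros((600,800,3),np.uint8);a=cv2.resize(a,(420,334));b=cv2.resize(b,(375,391))
im[:334,:420]=a;im[:391,425:800]=b
cv2.imwrite("pics/crop.png",im)
for n,k in(("top",c),("scene",s)):
  for t in("button_left_pin","button_right_pin"):
    for r in tip_of(k,t)[:6]:
        print(n,t,np.round(r["centre"],1),round(r["conf"],2),np.round(atz(k,r["centre"],84)[:2]))
  for t,z in(("glue",40),("jar",30),("spool",20)):
    for r in look_for(k,t)[:1]:print(n,t,np.round(atz(k,r["rect"][:2],z)))
m=[r for r in trace(c,"shadow_box")]
for r in m[:5]:print(np.round(r["rect"]),r["conf"],cv2.minAreaRect(np.argwhere(r["pixels"])[:,::-1].astype(np.float32)))
```

```text
top button_left_pin [334.9 152.8] 0.69 [615.   4.]
top button_left_pin [417.3 280.2] 0.55 [ 363. -150.]
top button_left_pin [246.2 297.6] 0.54 [338. 181.]
top button_right_pin [415.  161.2] 0.62 [ 596. -154.]
top button_right_pin [382.6 323. ] 0.58 [283. -80.]
top button_right_pin [274.6 253.4] 0.41 [421. 125.]
top glue [ 541. -245.   40.]
top jar [558. 106.  30.]
scene button_left_pin [374.2 139.4] 0.55 [360. 180.]
scene button_left_pin [237.9 148. ] 0.52 [ 383. -144.]
scene button_left_pin [301.3 230.6] 0.5 [609.   7.]
scene button_right_pin [222.1 224.2] 0.72 [ 592. -154.]
scene button_right_pin [351.5 163.9] 0.61 [436. 120.]
scene button_right_pin [267.7 123.4] 0.48 [301. -79.]
scene glue [ 559. -245.   40.]
scene jar [561. 111.  30.]
scene spool [ 681. -114.   20.]
[283. 288.  73.  75.] 0.94 ((280.8235168457031, 285.2940979003906), (51.79256820678711, 64.82646942138672), 30.963754653930664)
[381. 287.  77.  77.] 0.91 ((379.3793640136719, 286.3628234863281), (54.29517364501953, 62.16830062866211), 38.36748504638672)
[376. 192. 104.  82.] 0.67 ((379.4031982421875, 192.80764770507812), (105.96894073486328, 77.12203979492188), 4.236394882202148)
[285. 186.  25.  26.] 0.34 ((285.2500305175781, 186.25001525878906), (23.33452033996582, 21.21320343017578), 45.0)
```

View pics/crop.png

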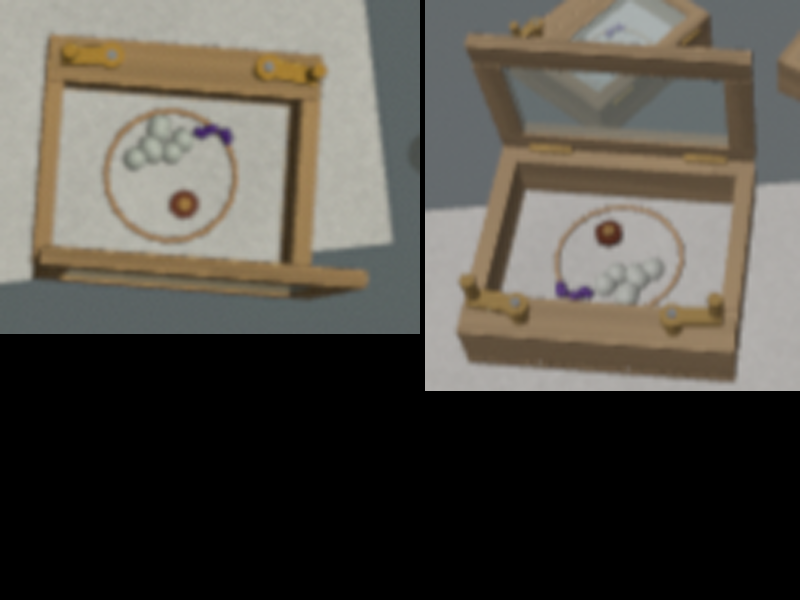

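The crop confirms it: the large box has its open lid along -x, two brass buttons on the +x ledge, and both pins pointing outward. Next I'll fit the pose from the corners, pivots and pins in both views.

```bash
cat > fit.py <<'E'
from h import *
from scipy.optimize import least_squares
c=capture("top");s=capture("scene")
T=lambda x,y:(x/3.182+315,y/3.182+140)
S=lambda x,y:((x-425)/3.26+210,y/3.26+140)
obs=[(c,T(52,37),(75,90,45)),(c,T(322,57),(75,-90,45)),(c,T(111,56),(61,50,64)),(c,T(269,67),(61,-50,64)),
(s,S(467,333),(75,-90,45)),(s,S(737,349),(75,90,45)),(s,S(470,362),(75,-90,0)),(s,S(737,378),(75,90,0)),(s,S(672,315),(61,50,64)),(s,S(516,303),(61,-50,64))]
pins=[(c,T(72,49),0),(c,T(318,70),1),(s,S(715,299),0),(s,S(470,283),1)]
lid=[(s,S(468,40),-90),(s,S(750,54),90),(c,T(363,280),-90)]
def W(p,q):
    a=p[2];return np.array([p[0]+np.cos(a)*q[0]-np.sin(a)*q[1],p[1]+np.sin(a)*q[0]+np.cos(a)*q[1],q[2]])
def pin(p,i):
    y=[1,-1][i];a=p[3+i];return W(p,(61-28*np.sin(a),y*(50+28*np.cos(a)),84))
def lidp(p,y,h=5,l=120):
    a=p[5];return W(p,(-75+l*np.cos(a)-h*np.sin(a),y,45+l*np.sin(a)+h*np.cos(a)))
def f(p):
    r=[proj(k,W(p,q))-px for k,px,q in obs]+[proj(k,pin(p,i))-px for k,px,i in pins]+[proj(k,lidp(p,y))-px for k,px,y in lid]
    return np.concatenate(r)
R=least_squares(f,[560,-70,-.05,0,0,1.7],loss="soft_l1");p=R.x
print(np.round(p,3));print(np.round(f(p).reshape(-1,2),1).tolist())
print("pins",pin(p,0),pin(p,1),"lid edge",lidp(p,0,10),lidp(p,-90,10),lidp(p,90,10))
E
python3 fit.py
```

```text
[ 5.43511e+02 -6.97930e+01 -9.30000e-02  1.50000e-02  5.70000e-02
  1.47500e+00]
[[-1.9, -0.8], [-0.5, -0.7], [-0.8, -0.1], [-1.3, 0.1], [-3.7, -1.0], [-1.0, 0.0], [-0.1, -0.1], [-0.5, 0.7], [-0.0, -1.2], [-0.1, -0.8], [-1.8, -0.4], [-0.4, -0.5], [-0.1, -0.4], [-1.2, -1.2], [-0.8, -0.9], [0.2, 0.1], [0.5, -0.3]]
pins [611.06302644   2.24345472  84.        ] [ 595.43287175 -152.92751798   84.        ] lid edge [470.40624478 -62.97624398 165.40560216] [ 462.05054907 -152.5875287   165.40560216] [478.76194048  26.63504074 165.40560216]
```

Box at (543.5, -69.8), yaw -0.093, lid at 1.475 rad. I'll shut the fingers, turn to line up with the box, and go behind the lid.

```bash
cat >> h.py <<'E'
B=np.array([543.5,-69.8]);YB=-0.093
def where():
    o=get_obs();p=o["tool_pos"];a=YB;d=p[:2]-B
    print("t",round(o["time"],2),"box xy",np.round([np.cos(a)*d[0]+np.sin(a)*d[1],-np.sin(a)*d[0]+np.cos(a)*d[1]],1),"tipz",round(p[2]-178,1),"rot",np.round(o["tcp_rot"],3),"F",np.round(o["contact_force"],1),"w",round(o["grip_width"],1))
E
python3 -m inch '[[0.03,-0.025,0,0.12,0],[0.06,-0.05,0,0.24,0],[0.09,-0.075,0,0.36,0],[0.12,-0.1,0,0.48,0],[0.15,-0.123,0,0.519,0],[0.18,-0.148,0,0.519,0],[0.18,-0.148,0,0.519,0]]'
python3 -c "from h import *;where()"
```

```text
time: 2.33
tool_pos: [321.2, -263.9, 404.9]
tcp_rot: [-3.139, -0.001, -0.088]
contact_force: [-0.4, 0.8, -0.7]
grip_width: 49.6
finger_force: 0.0
t 2.33 box xy [-203.3 -213.9] tipz 226.9 rot [-3.139e+00 -1.000e-03 -8.800e-02] F [-0.4  0.8 -0.7] w 49.6
```

```bash
python3 -m inch '[[0.015,-0.036,0,0,0],[0.03,-0.072,0,0,0],[0.045,-0.108,0,0,0],[0.06,-0.144,0,0,0],[0.075,-0.18,0.02,0,0],[0.088,-0.214,0.04,0,0],[0.088,-0.214,0.077,0,0],[0.088,-0.214,0.077,0,0]]'
python3 - <<'E'
from h import *
where();c=capture("scene");cv2.imwrite("pics/s1.png",cv2.resize(c["color"][60:300,150:400],None,fx=2.4,fy=2.4,interpolation=cv2.INTER_CUBIC)[:,:,::-1])
E
```

```text
time: 3.0
tool_pos: [426.1, -61.9, 323.0]
tcp_rot: [-3.139, 0.009, -0.089]
contact_force: [-1.5, -0.1, -0.6]
grip_width: 1.0
finger_force: 0.0
t 3.0 box xy [-117.7   -3. ] tipz 145.0 rot [-3.139  0.009 -0.089] F [-1.5 -0.1 -0.6] w 1.0
```

View pics/s1.png

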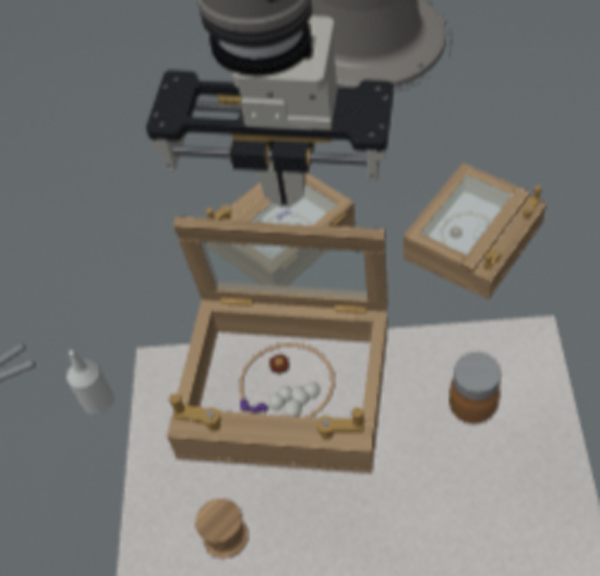

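The fingers are shut and centred behind the lid, which is clear. Starting the push.

```bash
python3 -m inch '[[0.012,0,0,0,0],[0.022,0,0,0,0],[0.028,0,0,0,0],[0.034,0,0,0,0],[0.040,0,0,0,0],[0.046,0,0.001,0,0],[0.052,0,0.002,0,0],[0.058,0,0.003,0,0]]'
python3 -c "from h import *;where()"
```

```text
time: 3.72
tool_pos: [485.4, -69.8, 324.8]
tcp_rot: [3.141, -0.0, -0.093]
contact_force: [-1.3, -1.2, 0.3]
grip_width: 0.2
finger_force: 0.6
t 3.72 box xy [-57.9  -5.4] tipz 146.8 rot [ 3.141 -0.    -0.093] F [-1.3 -1.2  0.3] w 0.2
```

```bash
python3 -m inch '[[0.006,0,0.002,0,0],[0.012,0,0.004,0,0],[0.017,0,0.006,0,0],[0.0215,0,0.008,0,0],[0.026,0,0.0105,0,0],[0.0305,0,0.013,0,0],[0.035,0,0.016,0,0],[0.039,0,0.0195,0,0]]'
python3 -m inch '[[0.004,0,0.0035,0,0],[0.008,0,0.007,0,0],[0.0115,0,0.0105,0,0],[0.015,0,0.0145,0,0],[0.0185,0,0.019,0,0],[0.0215,0,0.0235,0,0],[0.0245,0,0.028,0,0],[0.027,0,0.0325,0,0]]'
python3 - <<'E'
from h import *
where();c=capture("scene");cv2.imwrite("pics/s2.png",cv2.resize(c["color"][80:300,150:400],None,fx=2.4,fy=2.4,interpolation=cv2.INTER_CUBIC)[:,:,::-1])
E
```

```text
time: 4.38
tool_pos: [524.3, -73.2, 304.9]
tcp_rot: [3.142, -0.0, -0.093]
contact_force: [-0.9, -0.4, -0.3]
grip_width: 0.2
finger_force: 0.5
time: 5.05
tool_pos: [551.0, -75.7, 272.3]
tcp_rot: [3.142, -0.0, -0.093]
contact_force: [-0.1, -0.4, 1.4]
grip_width: -0.2
finger_force: 0.4
t 5.05 box xy [ 8.  -5.2] tipz 94.3 rot [ 3.142 -0.    -0.093] F [-0.1 -0.4  1.4] w -0.2
```

View pics/s2.png

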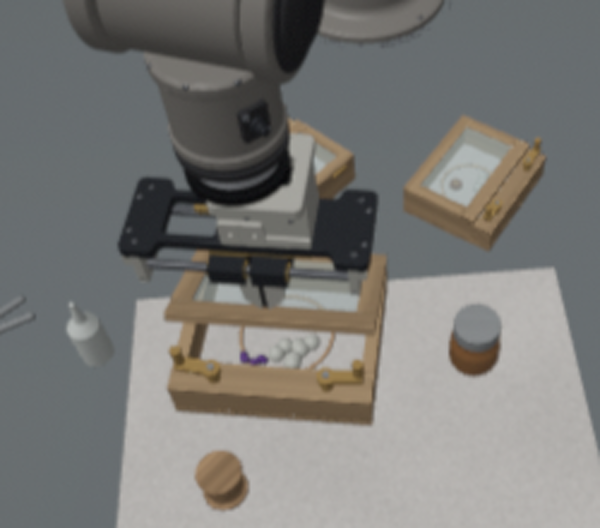

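The lid is following (about 0.4 rad) and the box hasn't moved. Pushing down to shut.

```bash
python3 -m inch '[[0.0025,0,0.0045,0,0],[0.005,0,0.009,0,0],[0.007,0,0.0135,0,0],[0.0085,0,0.0185,0,0],[0.010,0,0.0235,0,0],[0.011,0,0.0285,0,0],[0.012,0,0.0335,0,0],[0.0125,0,0.0365,0,0]]'
python3 -m inch '[[0,0,0.001,0,0],[0,0,0.002,0,0],[0,0,0.003,0,0],[0,0,0.003,0,0]]'
python3 -c "from h import *;where()"
```

```text
time: 5.77
tool_pos: [563.2, -76.8, 235.5]
tcp_rot: [-3.142, 0.0, -0.093]
contact_force: [-0.4, 0.4, 0.4]
grip_width: 0.3
finger_force: 0.3
time: 6.1
tool_pos: [563.2, -76.8, 233.3]
tcp_rot: [3.141, -0.0, -0.093]
contact_force: [-1.2, 0.7, -0.0]
grip_width: 0.3
finger_force: 0.0
t 6.1 box xy [20.2 -5.1] tipz 55.3 rot [ 3.141 -0.    -0.093] F [-1.2  0.7 -0. ] w 0.3
```

```bash
python3 -m inch '[[0,0,0.001,0,0],[0,0,0.0015,0,0],[0,0,0.0015,0,0]]'
python3 -m inch '[[0,0,0.001,0,0],[0,0,0.0015,0,0],[0,0,0.0015,0,0]]'
```

```text
time: 6.35
tool_pos: [563.1, -76.8, 233.0]
tcp_rot: [3.141, -0.001, -0.093]
contact_force: [-2.4, -0.1, 9.0]
grip_width: 0.4
finger_force: 4.4
time: 6.6
tool_pos: [563.1, -76.8, 232.7]
tcp_rot: [3.141, -0.002, -0.093]
contact_force: [-6.0, 1.5, 19.6]
grip_width: 0.4
finger_force: 8.9
```

The lid is flat: the tip stopped at 54.7 mm with force rising. Lifting off and going to the +x side of the left pin, staying high.

```bash
python3 -m inch '[[0,0,-0.02,0,0],[0,0,-0.05,0,0],[0.03,-0.04,-0.05,0,0],[0.06,-0.08,-0.05,0,0],[0.068,-0.083,-0.05,0,0],[0.068,-0.083,-0.05,0,0],[0.068,-0.083,-0.05,0,0]]'
python3 - <<'E'
from h import *
where();c=capture("top");s=capture("scene")
a=cv2.resize(c["color"][140:245,315:447],(396,315),interpolation=cv2.INTER_CUBIC)
b=cv2.resize(s["color"][140:270,200:330],(400,400),interpolation=cv2.INTER_CUBIC)
im=np.zeros((400,800,3),np.uint8);im[:315,:396]=a;im[:,400:]=b
cv2.imwrite("pics/s3.png",im[:,:,::-1])
E
```

```text
time: 7.18
tool_pos: [638.8, 0.5, 279.7]
tcp_rot: [3.141, 0.0, -0.091]
contact_force: [-0.1, 0.2, -0.3]
grip_width: 0.4
finger_force: 0.0
t 7.18 box xy [88.4 78.8] tipz 101.7 rot [ 3.141  0.    -0.091] F [-0.1  0.2 -0.3] w 0.4
```

View pics/s3.png

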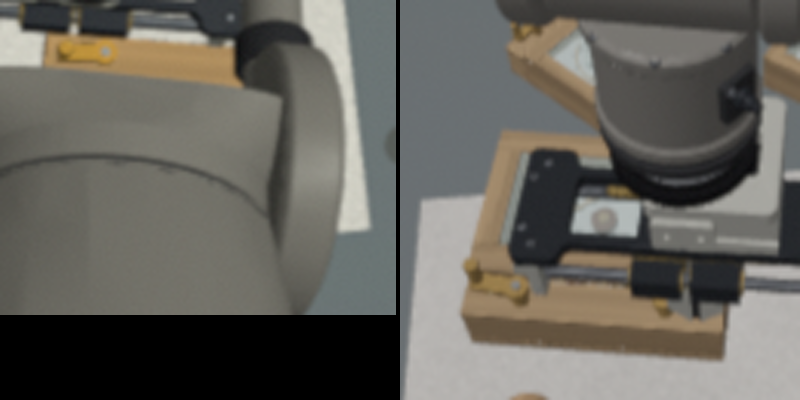

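The lid lies shut and the box hasn't moved. Lowering beside the left pin and approaching it.

```bash
python3 -m inch '[[0,0,0.02,0,0],[0,0,0.031,0,0],[0,0,0.031,0,0],[-0.006,0,0.031,0,0],[-0.011,0.001,0.031,0,0],[-0.011,0.001,0.031,0,0]]'
python3 -c "from h import *;where()"
```

```text
time: 7.78
tool_pos: [626.6, -0.7, 250.0]
tcp_rot: [3.141, 0.0, -0.094]
contact_force: [0.4, -0.4, -0.3]
grip_width: 0.8
finger_force: 0.0
t 7.78 box xy [76.3 76.5] tipz 72.0 rot [ 3.141  0.    -0.094] F [ 0.4 -0.4 -0.3] w 0.8
```

```bash
python3 -m inch '[[-0.0044,-0.003,0,-0.12,0],[-0.0082,-0.0042,0,-0.24,0],[-0.0121,-0.0049,0,-0.36,0],[-0.016,-0.005,0,-0.48,0],[-0.0199,-0.0047,0,-0.6,0],[-0.0238,-0.0039,0,-0.72,0],[-0.0275,-0.0026,0,-0.84,0],[-0.031,-0.0008,0,-0.96,0]]'
python3 -c "from h import *;where()"
```

```text
time: 8.45
tool_pos: [597.0, 3.1, 250.4]
tcp_rot: [3.139, -0.002, 0.873]
contact_force: [3.0, -0.4, -0.9]
grip_width: 0.5
finger_force: 1.0
t 8.45 box xy [46.5 77.5] tipz 72.4 rot [ 3.139e+00 -2.000e-03  8.730e-01] F [ 3.  -0.4 -0.9] w 0.5
```

```bash
python3 -m inch '[[-0.0036,-0.0015,0,-0.12,0],[-0.0075,-0.0025,0,-0.24,0],[-0.0113,-0.003,0,-0.36,0],[-0.0153,-0.003,0,-0.48,0],[-0.0175,-0.0028,0,-0.6,0],[-0.0184,-0.0022,0,-0.6,0],[-0.0184,-0.0022,0,-0.6,0]]'
python3 -c "from h import *;where()"
```

```text
time: 9.03
tool_pos: [583.4, -8.9, 250.3]
tcp_rot: [3.139, -0.001, 1.464]
contact_force: [1.2, 4.1, 1.0]
grip_width: 0.5
finger_force: 2.3
t 9.03 box xy [34.1 64.3] tipz 72.3 rot [ 3.139e+00 -1.000e-03  1.464e+00] F [1.2 4.1 1. ] w 0.5
```

```bash
python3 -m inch '[[-0.001,0,0,0,0],[-0.0015,0,0,0,0],[-0.0015,0,0,0,0]]'
python3 -c "from h import *;where()"
```

```text
time: 9.28
tool_pos: [583.4, -10.0, 250.2]
tcp_rot: [3.139, -0.002, 1.464]
contact_force: [1.9, 6.9, 1.4]
grip_width: 0.2
finger_force: 3.0
t 9.28 box xy [34.1 63.2] tipz 72.2 rot [ 3.139e+00 -2.000e-03  1.464e+00] F [1.9 6.9 1.4] w 0.2
```

```bash
python3 -m inch '[[0.015,0,0,0,0],[0.015,0,-0.03,0,0],[0.015,0.02,-0.045,0.12,0],[-0.02,0.03,-0.045,0.24,0],[-0.055,0.04,-0.045,0.36,0],[-0.09,0.05,-0.045,0.48,0],[-0.125,0.055,-0.045,0.6,0],[-0.141,0.055,-0.045,0.72,0]]'
python3 -m inch '[[0,0,0,0.12,0],[0,0,0,0.24,0],[0,0,0,0.36,0],[0,0,0,0.48,0],[0,0,0,0.6,0],[0,0,0,0.72,0],[0,0,0,0.84,0],[0,0,0,0.84,0]]'
python3 - <<'E'
from h import *
where();c=capture("top");s=capture("scene")
a=cv2.resize(c["color"][140:240,315:415],(400,400),interpolation=cv2.INTER_CUBIC)
b=cv2.resize(s["color"][150:260,215:325],(400,400),interpolation=cv2.INTER_CUBIC)
cv2.imwrite("pics/s4.png",np.hstack([a,b])[:,:,::-1])
E
```

```text
time: 9.95
tool_pos: [623.1, -161.1, 294.8]
tcp_rot: [3.139, 0.001, 0.735]
contact_force: [-0.1, 0.3, -0.1]
grip_width: 0.6
finger_force: 0.0
time: 10.62
tool_pos: [622.9, -157.0, 294.8]
tcp_rot: [3.141, -0.0, -0.1]
contact_force: [-0.2, 0.3, 0.7]
grip_width: 0.5
finger_force: 0.0
t 10.62 box xy [ 87.2 -79.4] tipz 116.8 rot [ 3.141 -0.    -0.1  ] F [-0.2  0.3  0.7] w 0.5
```

View pics/s4.png

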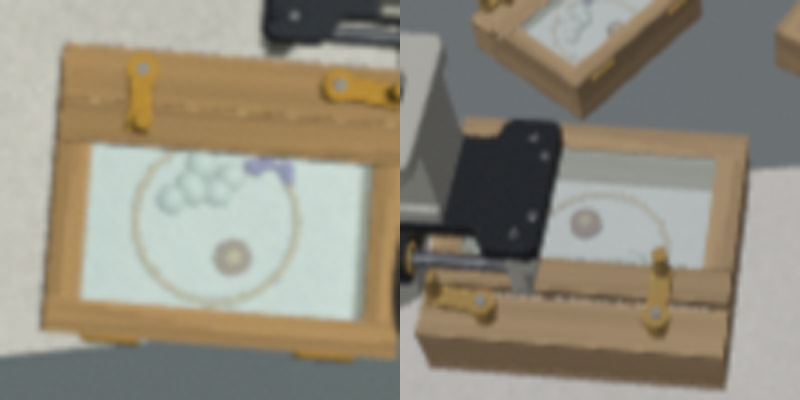

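Left button points straight over the lid (top crop: pivot (143,68), pin (137,124)), and the box moved 1–2 mm at most. Now the right button, mirrored.

```bash
python3 -m inch '[[0,0,0.02,0,0],[0,0,0.045,0,0],[0,0,0.045,0,0],[-0.006,0,0.045,0,0],[-0.011,0,0.045,0,0],[-0.011,0,0.045,0,0]]'
python3 -c "from h import *;where()"
```

```text
time: 11.22
tool_pos: [611.5, -155.9, 250.8]
tcp_rot: [3.141, -0.001, -0.093]
contact_force: [1.4, -0.4, 0.4]
grip_width: 0.4
finger_force: 0.0
t 11.22 box xy [ 75.7 -79.4] tipz 72.8 rot [ 3.141e+00 -1.000e-03 -9.300e-02] F [ 1.4 -0.4  0.4] w 0.4
```

```bash
python3 -m inch '[[-0.0038,0.0012,0,0.12,0],[-0.0076,0.0023,0,0.24,0],[-0.0115,0.003,0,0.36,0],[-0.0154,0.0031,0,0.48,0],[-0.0193,0.0028,0,0.6,0],[-0.0232,0.002,0,0.72,0],[-0.0269,0.0007,0,0.84,0],[-0.0304,-0.0011,0,0.96,0]]'
python3 -c "from h import *;where();print(get_obs()['joint_positions'])"
```

```text
time: 11.88
tool_pos: [582.2, -152.3, 251.0]
tcp_rot: [-3.139, -0.003, -1.059]
contact_force: [1.1, -1.1, -0.3]
grip_width: 0.6
finger_force: 0.7
t 11.88 box xy [ 46.2 -78.5] tipz 73.0 rot [-3.139e+00 -3.000e-03 -1.059e+00] F [ 1.1 -1.1 -0.3] w 0.6
[-3.83048023e-01  6.31566168e-01  1.49694547e+00 -3.27531409e-04
  1.00916465e+00  2.24684274e+00]
```

```bash
python3 -m inch '[[-0.0036,0.0015,0,0.12,0],[-0.0075,0.0025,0,0.24,0],[-0.0113,0.003,0,0.36,0],[-0.0153,0.003,0,0.48,0],[-0.0175,0.0028,0,0.6,0],[-0.018,0.0026,0,0.6,0],[-0.018,0.0026,0,0.6,0]]'
python3 -c "from h import *;where()"
```

```text
time: 12.47
tool_pos: [570.9, -137.9, 250.7]
tcp_rot: [-3.139, -0.002, -1.649]
contact_force: [-0.4, -1.7, 1.7]
grip_width: 0.2
finger_force: 1.4
t 12.47 box xy [ 33.7 -65.3] tipz 72.7 rot [-3.139e+00 -2.000e-03 -1.649e+00] F [-0.4 -1.7  1.7] w 0.2
```

```bash
python3 -m inch '[[-0.0005,0,0,0,0],[-0.001,0,0,0,0],[-0.001,0,0,0,0]]'
python3 -m inch '[[-0.0005,0,0,0,0],[-0.001,0,0,0,0],[-0.001,0,0,0,0]]'
```

```text
time: 12.72
tool_pos: [571.1, -137.4, 250.3]
tcp_rot: [-3.14, -0.002, -1.651]
contact_force: [-3.2, -5.5, 5.3]
grip_width: 0.4
finger_force: 3.3
time: 12.97
tool_pos: [571.2, -136.9, 250.3]
tcp_rot: [-3.139, -0.003, -1.651]
contact_force: [-2.2, -9.1, 5.4]
grip_width: 0.4
finger_force: 4.2
```

At the stop: the position stalled while the force rose. Backing off, lifting, and moving clear to check.

```bash
python3 -m inch '[[0.015,0,0,0,0],[0.015,0,-0.03,0,0],[0.02,0,-0.07,0,0],[0.06,0,-0.1,0,0],[0.1,0,-0.1,0,0],[0.14,0,-0.1,0,0],[0.18,0,-0.1,0,0],[0.22,0,-0.1,0,0]]'
python3 -m inch '[[0.04,0,0,0,0],[0.08,0,0,0,0],[0.08,0,0,0,0]]'
python3 - <<'E'
from h import *
where();c=capture("top");s=capture("scene")
a=cv2.resize(c["color"][140:240,320:420],(400,400),interpolation=cv2.INTER_CUBIC)
b=cv2.resize(s["color"][150:260,215:325],(400,400),interpolation=cv2.INTER_CUBIC)
cv2.imwrite("pics/s5.png",np.hstack([a,b])[:,:,::-1])
E
```

```text
time: 13.63
tool_pos: [552.2, -356.7, 349.5]
tcp_rot: [-3.141, 0.001, -1.651]
contact_force: [1.1, 0.5, -0.6]
grip_width: 0.4
finger_force: 0.0
time: 13.88
tool_pos: [543.5, -441.7, 347.7]
tcp_rot: [3.141, -0.002, -1.658]
contact_force: [-0.5, 0.4, -0.1]
grip_width: 0.3
finger_force: 0.0
t 13.88 box xy [  34.5 -370.3] tipz 169.7 rot [ 3.141e+00 -2.000e-03 -1.658e+00] F [-0.5  0.4 -0.1] w 0.3
```

View pics/s5.png

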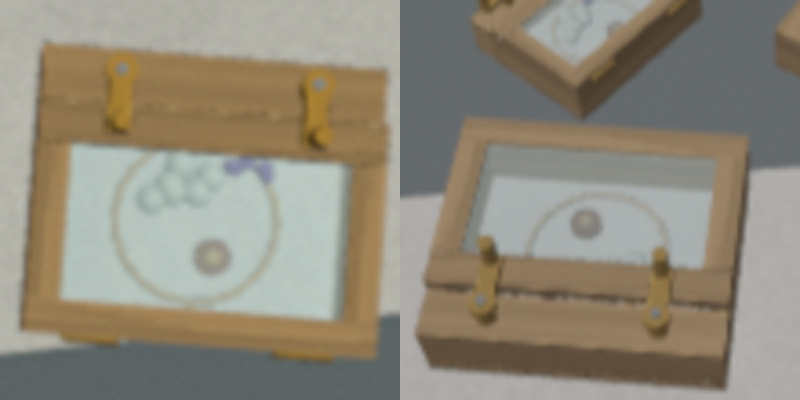

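Run:
```python
from h import *
from scipy.optimize import least_squares
c=capture("top");s=capture("scene")
T=lambda x,y:np.array([x/4+320-.4,y/4+140-.4]);S=lambda x,y:np.array([x-400,y])*.275+[215-.4,150-.4]
def W(p,q):
    a=p[2];return np.array([p[0]+np.cos(a)*q[0]-np.sin(a)*q[1],p[1]+np.sin(a)*q[0]+np.cos(a)*q[1],q[2]])
ob=[(c,T(42,45),(75,90,45)),(c,T(386,70),(75,-90,45)),(c,T(121,69),(61,50,65)),(c,T(319,85),(61,-50,65)),
(s,S(656,314),(61,50,65)),(s,S(480,301),(61,-50,65)),(s,S(724,356),(75,90,45)),(s,S(420,335),(75,-90,45))]
# mean calibration offset per camera is free; then pin directions
pn=[(c,T(120,122),0),(c,T(319,135),1),(s,S(660,253),0),(s,S(487,241),1)]
def pin(p,i):
    y=[1,-1][i];a=p[3+i];return W(p,(61-28*np.sin(a),y*(50+28*np.cos(a)),84))
off=lambda p,k:p[5:7] if k is c else p[7:9]
def f(p):return np.concatenate([proj(k,W(p,q))+off(p,k)-x for k,x,q in ob]+[proj(k,pin(p,i))+off(p,k)-x for k,x,i in pn]+[p[5:9]*.5])
R=least_squares(f,[543,-70,-.09,1.5,1.5,0,0,0,0],loss="soft_l1");print(np.round(R.x,3));print(np.round(f(R.x)[:24].reshape(-1,2),1).tolist())
where()
```

```text
[ 5.43941e+02 -7.12740e+01 -9.20000e-02  1.56500e+00  1.62400e+00
 -4.00000e-02  6.90000e-02 -1.00000e-02  2.74000e-01]
[[-0.0, -0.2], [0.2, -0.0], [-0.1, 0.4], [-0.4, 0.0], [-0.0, -0.3], [0.4, -0.0], [0.3, 0.0], [-1.6, -0.1], [0.1, -0.3], [0.2, 0.1], [0.0, 0.1], [0.2, 0.2]]
t 14.08 box xy [  36.5 -362.1] tipz 170.7 rot [ 3.141e+00  2.000e-03 -1.652e+00] F [-0.5  0.9 -0.2] w 0.4
```

Both buttons are at their stops (1.57 and about 1.6, within the measuring error). The box moved about 1 mm and the lid is shut.

```bash
python3 -c "from plant import *;print(close_job())"
```

```text
the job is handed in; nothing more can be done
None
```

The lid is fully shut and both turn-buttons measure square over it at their stops; the box moved only about 1–2 mm, the glue, jar and spool were left alone, and I handed the job in at about 14 s.

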